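# Clamp a primed panel in the painting jig

## Task

Slide the white painting panel squarely home against the wooden stop fence of the plywood jig, under the raised clamp. Then push the toggle clamp's black handle all the way down past its dead point, so that it stays down by itself and the rubber pad holds the panel, and let go. Do not knock over any cup, pot, jar or bottle.

Things in the scene. Friction and masses are not known exactly. Their poses are not given: they have to be found in the camera images.
- jig: Fixed plywood board 480 x 220 x 18 mm on the table, with a wooden fence and a toggle clamp. Origin: on the table, under the middle of the fence's panel-side face. x: level, from the fence towards the panel; y: along the fence; z up. Board: top at z = 18, x = -220 to +260 mm. Fence: y = -85 to +85, x = -15 to 0, top at z = 40. Clamp bracket: behind the fence at y = 0, x = -105 to -20, up to z = 95.
- panel: Loose white-primed panel on a wood cradle, 120 (x) by 160 (y) by 30 mm high, 0.3 kg, lying on the board on the fence's +x side. Origin: centre of its underside; its x points away from the fence (edges at -60 and +60 mm). Starts 50 to 90 mm short of the fence, up to 9 degrees askew. Home: edge flat on the fence, origin at jig x = 60 mm. Slides with 1 to 3 N.
- pad: Black rubber pad, 26 mm across, sprung, at the clamp arm's end; origin at the centre of its pressing face, z along its spindle, away from the panel. Open, the arm slopes up 20 to 35 degrees over the fence, pad at jig x = 35 to 45 mm, z = 70 to 100 mm. Shut, it is at jig x = 40, y = 0 and presses the panel's top (jig z = 48 mm) with about 15 N.
- handle (a joint): Clamp handle angle, rad. At 0 it is open, 72 degrees above level, leaning to jig -x. Grows as it is pushed to jig -x and down, about pivot. Range -0.15 to 1.15. Starts within 0.12 of 0; stays where left while open. Resists from about 0.65 (up to about 5 N at the grip); dead point 1.00; past it, it locks and is driven to its stop at 1.15, 6 degrees above level. Let go at 0.8 to 0.95 it springs back open a little.
- handle_grip (a point): Point on the handle's centre line, 100 mm from the pivot. The black rubber grip is a round bar 20 mm thick, 45 to 130 mm from the pivot. Open, this point is about 185 mm above the table; shut, about 99 mm. Push it from the panel side, then from above.
- pivot (a point): The handle's hinge point on the clamp, at jig x = -90, y = 0, z = 88 mm; the hinge axis is the jig's y axis.
- cup_a: Bystander: white plastic cup, 95 mm tall, rim 74 mm across, on the table beside the jig. Origin: underside centre.
- cup_b: Bystander: like cup_a, standing on the jig board beside the handle's path, about 70 mm from it.
- pot: Bystander: white ceramic pot, 85 mm tall, 84 mm across, on the table beside the jig. Origin: underside centre.
- jar: Bystander: closed glass jar, 85 mm tall, 72 mm across, on the table beside the jig. Origin: underside centre.
- bottle: Bystander: closed white plastic bottle, 130 mm tall, 56 mm across, on the table beside the jig. Origin: underside centre.
There are look-alikes about, which are no part of the job. Of the things that look like the panel, the middle-sized one is meant.

How it is judged:
On the way, in this order (a step that is already met when the one before it is completed fails the run):
1. the panel is slid home against the fence while the clamp is still open (x of panel in the frame of jig below 0.066 m and angle between the x axis of panel and the x axis of jig, either way round below 0.06 rad and angle between panel's own z axis and vertical below 0.06 rad and value of joint handle below 0.5 rad), for 0.2 s.
2. the handle is past its dead point and the pad presses the panel (value of joint handle above 1.04 rad and contact force between pad and panel above 6 N), for 0.2 s.
At the end, for the whole second after the job is handed in: The panel lies flat and at rest, within 6 mm of the fence (origin at jig x below 66 mm) and square to it within 0.06 rad; the handle joint is above 1.04 rad (past the dead point) and the pad presses the panel with more than 6 N (all of step 2 and x of panel in the frame of jig below 0.066 m and angle between the x axis of panel and the x axis of jig, either way round below 0.06 rad and angle between panel's own z axis and vertical below 0.06 rad and linear speed of panel below 0.01 m/s); the robot touches nothing.
It fails at once if a cup, pot, jar or bottle is knocked over (tilted more than 0.6 rad) (angle between any of cup_a, cup_b, pot, jar, bottle's own z axis and vertical above 0.6 rad).
It also fails if it takes over 53 s, if anything falls off the work surface, if the arm or the gripper's body presses on something with over 40 N, if the wrist force passes 120 N, or if a joint passes its speed limit or range.

## Robot

A 7-joint arm with a two-finger parallel gripper is mounted at the origin on the work surface. World frame = base frame: x ahead of the robot, y to its left, z up, the work surface at z = 0. Lengths are in m, angles in rad, forces in N, time in s.
With the tool pointing down it reaches from about 0.425 to 1.025 m from the base axis. Payload 9.4 kg.
Tool frame: the origin (TCP) lies midway between the tips of the shut fingers; the grasp point (between the pads) lies 19 mm behind it; z points along the fingers, y is the direction in which the jaws open and shut (so a half turn about z gives the same grasp; the last joint's range is limited). The gripper opens to 93 mm and grips with 3 to 60 N. Pads are 15 mm wide; open, the fingers measure 128 mm over their backs; the gripper's body (75 mm by 188 mm) begins 65 mm behind the grasp point.
Start: joints at [-1.357, 0.599, -0.003, 1.599, 0.002, 0.943, -0.08], TCP at [0.208, 0.695, 0.219] pointing down, gripper open.
Joint ranges: [-2.57, 2.57], [-0.35, 1.97], [-1.29, 1.29], [0.11, 2.56], [-1.05, 4.19], [0.11, 1.86], [-2.63, 2.63]. Speed limits (rad/s): [2.22, 2.22, 3.01, 3.01, 3.14, 3.14, 3.14].

## Interface

Orientations are given as a rotation vector (axis times angle).
In Python, from station import manip gives the robot as it stands.
- The arm moves only by the shell command python3 -m handwheel 'ROWS' [FORCE]. ROWS is JSON, a list that holds one entry, the list of rows, each a list of 5 numbers: the shift along the tool's x, y, z in m, then the turn about the tool's z in rad, then the finger opening in m, from 0 to 0.093. In form: [[[dx, dy, dz, roll, claw], ...]]. A call has 1 to 20 rows; each row is the pose to reach, as a shift and turn from the pose commanded when the call began, along the tool's axes at that moment; what a row does not reach only later rows make up. A row lasts 1/12 s, in which the tool goes at most 41.7 mm and 7.16 degrees, less where a joint would pass 70% of its speed; a pose out of reach is approached as far as the arm can. A call with a gripper value outside its range is refused whole. The fingers move at their own pace and stop on an object; FORCE is the grip in N (left out, the last holds). Time passes only in rows, so rows that repeat a pose let the fingers close. It gives the time, the measured TCP pose, the force and the opening at its end, in the units of the state.
- manip.observe(): the state, without advancing time (a new reading comes with each control period).
- manip.get_image(name): name is "side" or "top"; returns the picture (384x512x3 uint8, red, green, blue); there is no depth.
- manip.camera_info(name): a dict with "vertical_fov" (degrees; the focal length in pixels is half the picture's height over the tangent of half this angle, whatever the lens; pixels are square), "cx", "cy" (the principal point, pixels), "origin" and "rotation" of the camera in the world. Camera axes: x right, y up, looking along -z (the intrinsics and any distortion apply to the point x, -y, -z); pixel columns grow to the right and rows downward; lengths in m; the calibration is good to about 2 mm. A picture is of the moment at which its call begins. camera_info takes no time and is no camera call.
- manip.sign_off(): hands the job in, once; it reports no verdict.
Trained networks look in the newest picture that a camera, given by its name, has taken for a name from the list of things; names that differ only in an ending like _2 or _b are one class to them, and where a whole thing is asked for, a point or a joint stands for the part that bears it (a point fixed in the world has none). Each returns a list of dicts, best first, with "conf" (0 to 1); they miss things now and then, are a little off and sometimes report something else, mostly with a low value. They report only what shows in the picture. A call takes as long as a camera call. They do not tell look-alikes from the thing itself.
- manip.recognise(camera, label): "box" ([left, top, right, bottom] as shares, 0 to 1, of the picture: columns of its width, rows of its height, round what is visible of it).
- manip.regions_of(camera, label): "region" (384x512 bool, what is visible of it) and "box" ([left, top, right, bottom] as shares, 0 to 1, of the picture: columns of its width, rows of its height, round what is visible of it).
- manip.landmark_of(camera, label): "at" ([column, row] as shares, 0 to 1, of the picture: columns of its width, rows of its height: a listed point, or the origin of a listed thing).
The state is a dict: "clock": time; "q": joint angles; "joint_vel": joint speeds; "effort": joint torques, N m; "tool_pos": TCP position; "orientation": TCP orientation; "wrist_force": force on the tool from outside, world axes, zero at the start; "moment": the same for the moment, N m; "gripper_width": opening from 0.0 (shut) to 1.0 (fully open).
Only numpy, scipy, OpenCV 4.12 (cv2) and the standard library are available. Lean on these libraries where they do the work, as an engineer would, in place of code of your own. Each camera call takes 0.05 s, during which the arm holds its last target.

## Working session

There is one attempt and no reset: what is moved stays moved. The work goes in short steps, Python scripts to look and compute and a shell command to move; the robot and the scene stay as the last step left them, time stands still between calls to the robot, and variables do not carry over. Pictures are saved under pics/ and viewed, and the job is handed in when it is done.

```bash
mkdir -p pics; ls
python3 - <<'E'
from station import manip
import cv2
print(manip.observe())
for n in("side","top"):
    im=manip.get_image(n); cv2.imwrite(f"pics/{n}0.png",cv2.resize(im[:,:,::-1],(800,600),interpolation=cv2.INTER_CUBIC)); print(n,manip.camera_info(n))
E
```

```text
pics
{'clock': 0.0, 'q': array([-1.35671912,  0.60014071, -0.00254877,  1.60011903,  0.00180916,
        0.94290941, -0.07980355]), 'joint_vel': array([ 7.28175591e-05, -2.09348896e-04, -7.33285848e-04, -8.80810365e-04,
       -3.65517678e-04,  7.92526718e-04, -1.67954592e-03]), 'effort': array([-7.40945507e-05, -7.65059352e+01,  1.49696343e+00, -2.52333194e+01,
       -5.24470734e-02,  1.69485889e-02,  1.50543974e-04]), 'tool_pos': array([0.20773155, 0.69409159, 0.21775251]), 'orientation': array([-4.55031730e-01, -3.10838232e+00,  2.46978187e-03]), 'wrist_force': array([ 0.47389397,  0.24191162, -0.34488274]), 'moment': array([-0.04306674,  0.00028365, -0.0149065 ]), 'gripper_width': 0.9985187196694227}
side {'vertical_fov': 44.52367780971134, 'cx': 255.48820580542258, 'cy': 195.97150633025714, 'origin': array([ 0.43016356, -0.82757403,  0.95801322]), 'rotation': array([ 0.74033596, -0.06662387, -0.1974858 ])}
top {'vertical_fov': 57.28636253882136, 'cx': 256.67087638274234, 'cy': 190.78670539205126, 'origin': array([ 0.44073791, -0.09884246,  0.9228011 ]), 'rotation': array([ 0.12301231, -0.08319987, -1.59652791])}
```

View pics/side0.png

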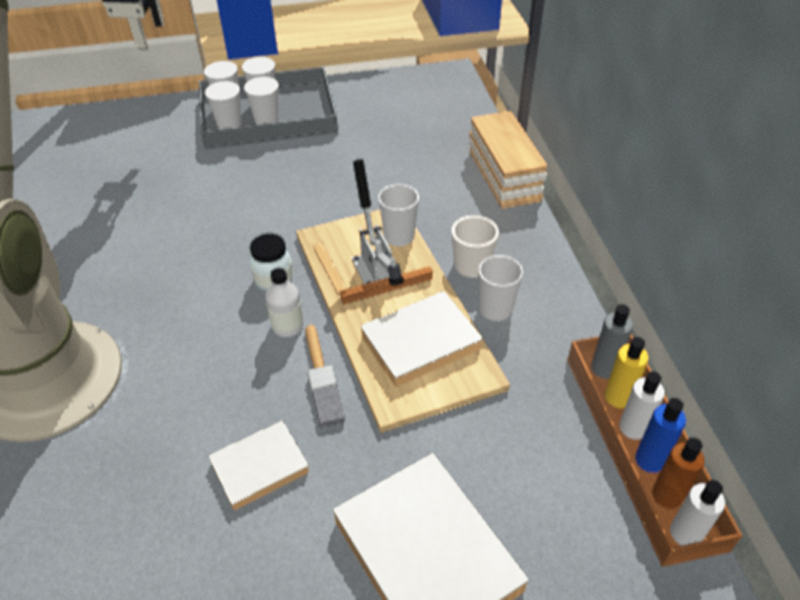

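View pics/top0.png

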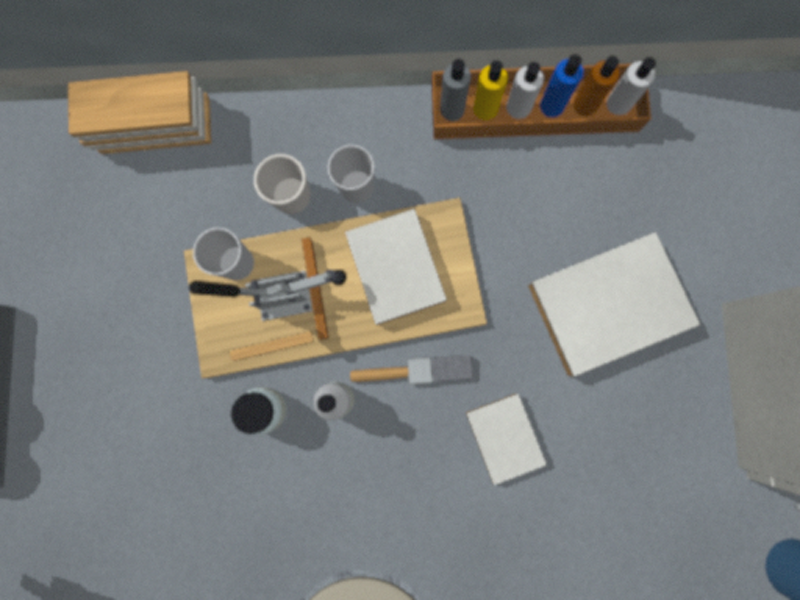

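```bash
cat > h.py <<'E'
import numpy as np, cv2
from scipy.spatial.transform import Rotation as R
from station import manip
def K(n):
    c=manip.camera_info(n); f=192/np.tan(np.radians(c['vertical_fov'])/2)
    return c,f
def ray(n,uv,z):
    c,f=K(n); uv=np.atleast_2d(uv).astype(float)
    d=np.c_[(uv[:,0]-c['cx'])/f,-(uv[:,1]-c['cy'])/f,-np.ones(len(uv))]
    d=R.from_rotvec(c['rotation']).apply(d); o=c['origin']
    return o+d*((z-o[2])/d[:,2])[:,None]
def proj(n,P):
    c,f=K(n); p=R.from_rotvec(c['rotation']).inv().apply(np.atleast_2d(P)-c['origin'])
    return np.c_[c['cx']+f*p[:,0]/-p[:,2], c['cy']-f*p[:,1]/-p[:,2]]
def crop(n,name,x0,x1,y0,y1,s,im=None):
    im=manip.get_image(n) if im is None else im
    cv2.imwrite(f"pics/{name}.png",cv2.resize(im[y0:y1,x0:x1,::-1],None,fx=s,fy=s,interpolation=cv2.INTER_CUBIC))
    return im
E
python3 - <<'E'
from h import *
im=crop("top","topc",110,320,120,250,3.8)
im2=crop("side","sidec",180,340,90,280,3.1)
S=.64
print(ray("top",np.array([[185,252],[460,200],[487,325],[203,377]])*S,.018))
for l in("panel","jig","cup_a","cup_b","pot","jar","bottle"):
  r=manip.recognise("top",l); print(l,[(np.round(np.array(a['box'])*[512,384,512,384],0),round(a['conf'],2)) for a in r])
E
```

```text
[[ 0.65011417  0.28738609  0.018     ]
 [ 0.72491442 -0.18202937  0.018     ]
 [ 0.51124294 -0.21769715  0.018     ]
 [ 0.43888678  0.25213085  0.018     ]]
panel [(array([222., 131., 287., 207.]), 0.65), (array([296., 253., 349., 310.]), 0.61), (array([121., 178., 180., 189.]), 0.6), (array([340., 149., 446., 239.]), 0.59)]
jig [(array([116., 127., 313., 242.]), 0.65)]
cup_a [(array([124., 146., 162., 179.]), 0.95), (array([116., 128., 310., 243.]), 0.63), (array([208.,  90., 241., 131.]), 0.58)]
cup_b [(array([124., 146., 162., 179.]), 0.95), (array([116., 128., 310., 243.]), 0.63), (array([208.,  90., 241., 131.]), 0.58)]
pot [(array([162.,  99., 197., 139.]), 0.74)]
jar [(array([148., 247., 181., 277.]), 0.86)]
bottle [(array([199., 243., 227., 270.]), 0.64), (array([122., 179., 177., 190.]), 0.27)]
```

View pics/topc.png

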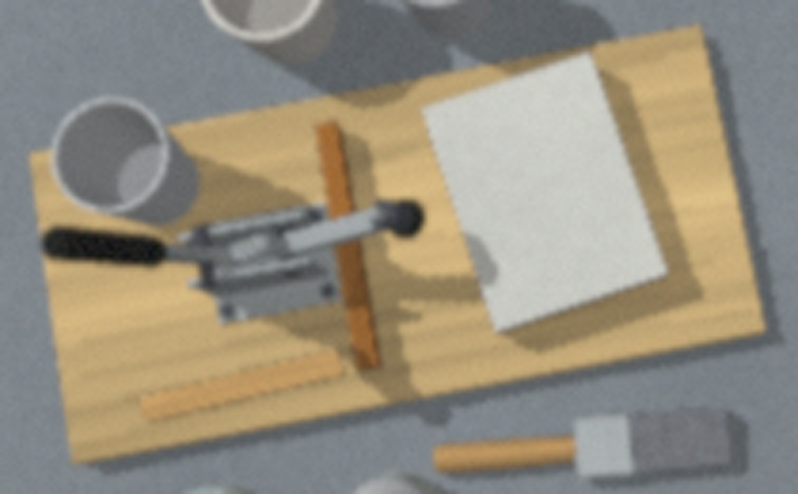

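View pics/sidec.png

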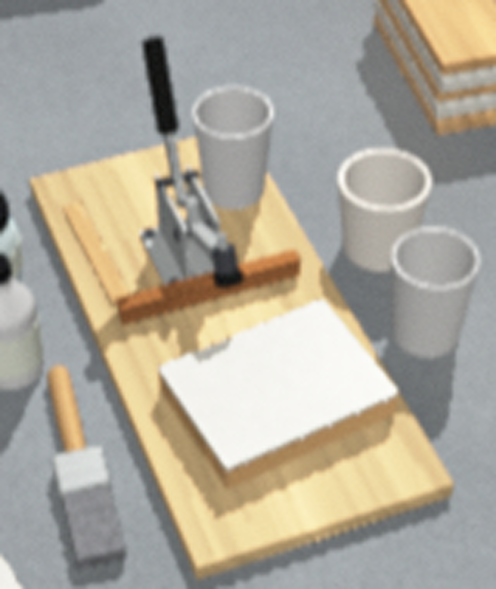

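Candidates for the panel (top picture, 800x600): small at (507,440), large at (615,305), and the one on the jig board at (395,265). The last is the middle-sized one and lies on the board beside the fence, as the crop confirms. Next I'll fit the jig and panel poses.

```bash
cat >> h.py <<'E'
def fit(model,pts): # 2D rigid: world = R m + t
    m=np.array(model,float);p=np.array(pts)[:,:2]; mc=m.mean(0);pc=p.mean(0)
    H=(m-mc).T@(p-pc); a=np.arctan2(H[0,1]-H[1,0],H[0,0]+H[1,1]); Rm=np.array([[np.cos(a),-np.sin(a)],[np.sin(a),np.cos(a)]])
    t=pc-Rm@mc; return a,t,(p-(m@Rm.T+t))
E
python3 - <<'E'
from h import *
tc=lambda a:np.array(a)/3.8+[110,120]
sc=lambda a:np.array(a)/3.1+[180,90]
B=ray("top",tc([[30,153],[702,26],[767,332],[73,462]]),.018)
# jig x: from fence to panel = image right; y: world: x_jig ~ -y world, so y_jig ~ +x world (image up)
mB=[[-.22,.11],[.26,.11],[.26,-.11],[-.22,-.11]]
a,t,r=fit(mB,B); print("jig top",a,t,r*1e3)
Pn=ray("top",tc([[422,107],[592,52],[667,272],[498,332]]),.048)
mP=[[-.06,.08],[.06,.08],[.06,-.08],[-.06,-.08]]
ap,tp,rp=fit(mP,Pn); print("panel top",ap,tp,rp*1e3)
# side: far-left(31,178) , right near(452,490), near-left (197,574); panel (162,370),(320,300),(397,393),(232,467)
Bs=ray("side",sc([[31,178],[452,490],[197,574]]),.018)
as_,ts,rs=fit([mB[3],mB[1],mB[2]],Bs); print("jig side",as_,ts,rs*1e3)
Ps=ray("side",sc([[162,370],[320,300],[397,393],[232,467]]),.048)
aps,tps,rps=fit([mP[3],mP[0],mP[1],mP[2]],Ps); print("panel side",aps,tps,rps*1e3)
def injig(p,a,t): c,s=np.cos(a),np.sin(a); return np.array([[c,s],[-s,c]])@(p-t)
print("panel in jig",injig(tp,a,t),ap-a, injig(tps,as_,ts),aps-as_)
for l in("handle_grip","pivot","pad"):
  for n in("top","side"):
    r=manip.landmark_of(n,l); print(l,n,[(np.round(np.array(q['at'])*[512,384],1),round(q['conf'],2)) for q in r])
E
```

```text
jig top -1.4127137165633703 [0.57985078 0.05513413] [[-0.92986978 -0.89589936]
 [-1.35735892  1.25884505]
 [ 0.70325863  0.75251053]
 [ 1.58397006 -1.11545621]]
panel top -1.2728531011269935 [ 0.60984116 -0.07104691] [[ 0.1404339   0.15770421]
 [-0.9058968  -0.62996298]
 [ 0.97819875  1.42440694]
 [-0.21273585 -0.95214817]]
jig side -1.420501686966105 [0.58463602 0.05152782] [[ 0.12559546  1.30673695]
 [-2.41955641  0.33937225]
 [ 2.29396096 -1.6461092 ]]
panel side -1.2567855635981349 [ 0.61441916 -0.07304296] [[ 2.92707381 -1.16802857]
 [-2.15085522 -0.39919053]
 [-3.16535682 -1.12683705]
 [ 2.38913823  2.69405615]]
panel in jig [0.12932892 0.00975238] 0.13986061543637685 [0.12762591 0.01079548] 0.16371612336797003
handle_grip top [(array([133.7, 183.4]), 0.81), (array([215.1, 255.2]), 0.31)]
handle_grip side [(array([233.1, 111.8]), 0.72)]
pivot top [(array([162.3, 190.5]), 0.83)]
pivot side [(array([237.7, 148.6]), 0.79)]
pad top [(array([217.2, 178.6]), 0.51)]
pad side [(array([250.6, 177.5]), 0.37)]
```

```bash
cat >> h.py <<'E'
JA,JT=-1.4155,np.array([0.5815,0.0538])
RJ=np.array([[np.cos(JA),-np.sin(JA)],[np.sin(JA),np.cos(JA)]])
def j2w(x,y): return RJ@np.array([x,y])+JT
def w2j(p): return RJ.T@(np.array(p)[:2]-JT)
def delta(target): # xyz world -> tool shift
    s=manip.observe(); T=R.from_rotvec(s['orientation']); return T.inv().apply(np.array(target)-s['tool_pos'])
def tcp():
    s=manip.observe(); T=R.from_rotvec(s['orientation']).as_matrix()
    y=RJ.T@T[:2,1]; print("clk",round(s['clock'],2),"tcp jig",np.round(w2j(s['tool_pos']),4),"z",round(s['tool_pos'][2],4),"tool x,y,z world",np.round(T.T,3).tolist(),"tooly-in-jig",np.round(y,3),"F",np.round(s['wrist_force'],1))
E
python3 - <<'E'
from h import *
for n,px in (("cup_a",[351,167,.095]),("pot",[280,180,.085]),("cup_b",[218,251,.113]),("jar",[252,412,.085]),("bottle",[327,404,.13])):
    p=ray("top",np.array(px[:2])*.64,px[2])[0]; print(n,p.round(3),w2j(p).round(3))
tcp()
x,y=j2w(.175,.008); print(x,y,delta([x,y,.25]))
# roll direction
s=manip.observe();T=R.from_rotvec(s['orientation'])
for r in (-1.5,-1,-.5,0,.5,1,1.5):
    m=(T*R.from_rotvec([0,0,r])).as_matrix(); yy=RJ.T@m[:2,1]; print(r,yy.round(3))
# handle estimate
for n,uv in (("top",[133.7,183.4]),("side",[233.1,111.8])):
    for f in (-.1,0,.1):
        th=np.radians(72)-f; x,y=j2w(-.09-.1*np.cos(th),0); print(n,f,proj(n,[x,y,.088+.1*np.sin(th)]),uv)
x,y=j2w(-.09,0);print(proj("top",[x,y,.088]),proj("side",[x,y,.088]))
E
```

```text
cup_a [ 0.76  -0.006  0.095] [0.087 0.167]
pot [0.747 0.109 0.085] [-0.029  0.172]
cup_b [0.628 0.196 0.113] [-0.134  0.068]
jar [0.385 0.15  0.085] [-0.126 -0.179]
bottle [0.396 0.029 0.13 ] [-0.005 -0.187]
clk 0.85 tcp jig [-0.6908 -0.27  ] z 0.2186 tool x,y,z world [[-0.958, 0.287, -0.0], [0.287, 0.958, 0.0], [0.0, -0.0, -1.0]] tooly-in-jig [-0.902  0.431] F [-0.6 -0.1 -0.5]
0.6164714776133288 -0.11785662164198747 [-0.62437689 -0.66114369 -0.03134425]
-1.5 [-0.494 -0.869]
-1 [-0.85  -0.526]
-0.5 [-0.999 -0.054]
0 [-0.902  0.431]
0.5 [-0.585  0.811]
1 [-0.124  0.992]
1.5 [0.367 0.93 ]
top -0.1 [[141.93106888 182.02086196]] [133.7, 183.4]
top 0 [[137.94667221 183.02971391]] [133.7, 183.4]
top 0.1 [[134.2943279 184.0710734]] [133.7, 183.4]
side -0.1 [[232.21282409 115.5571129 ]] [233.1, 111.8]
side 0 [[231.10261428 114.24824974]] [233.1, 111.8]
side 0.1 [[230.06041259 113.30724744]] [233.1, 111.8]
[[164.73954282 186.66928848]] [[236.27332032 148.210032  ]]
```

```bash
python3 -m handwheel '[[[0,0,-0.04,0.1,0.093],[0,0,-0.07,0.2,0.093],[-0.04,-0.04,-0.07,0.3,0.093],[-0.62,-0.66,-0.07,1.125,0.093],[-0.62,-0.66,-0.07,1.125,0.093],[-0.62,-0.66,-0.07,1.125,0.093],[-0.62,-0.66,-0.07,1.125,0.093],[-0.62,-0.66,-0.07,1.125,0.093],[-0.62,-0.66,-0.07,1.125,0.093],[-0.62,-0.66,-0.07,1.125,0.093],[-0.62,-0.66,-0.07,1.125,0.093],[-0.62,-0.66,-0.07,1.125,0.093],[-0.62,-0.66,-0.07,1.125,0.093],[-0.62,-0.66,-0.07,1.125,0.093],[-0.62,-0.66,-0.07,1.125,0.093],[-0.62,-0.66,-0.07,1.125,0.093],[-0.62,-0.66,-0.07,1.125,0.093],[-0.62,-0.66,-0.07,1.125,0.093],[-0.62,-0.66,-0.07,1.125,0.093],[-0.62,-0.66,-0.07,1.125,0.093]]]'
python3 - <<'E'
from h import *
tcp(); x,y=j2w(.235,.005); print(x,y,delta([x,y,.25]))
E
```

```text
clock: 2.52
tool_pos: [0.5439, 0.0219, 0.289]
orientation: [2.042, 2.387, 0.001]
wrist_force: [0.9, 0.7, 0.2]
gripper_width: 1.0
clk 2.52 tcp jig [ 0.0257 -0.0421] z 0.289 tool x,y,z world [[-0.155, 0.988, 0.0], [0.988, 0.155, 0.001], [0.001, 0.0, -1.0]] tooly-in-jig [-0.  1.] F [0.9 0.7 0.2]
0.6227879523999635 -0.17759858466857215 [-0.20928389  0.0470438   0.03896255]
```

```bash
python3 -m handwheel '[[[-0.04,0.01,0,0,0.093],[-0.08,0.02,0,0,0.093],[-0.12,0.03,0,0,0.093],[-0.16,0.04,0,0,0.093],[-0.204,0.043,0,0,0.093],[-0.204,0.043,0.03,0,0.093],[-0.204,0.043,0.07,0,0.093],[-0.204,0.043,0.11,0,0.093],[-0.204,0.043,0.15,0,0.093],[-0.204,0.043,0.19,0,0.093],[-0.204,0.043,0.21,0,0.093],[-0.204,0.043,0.21,0,0.093],[-0.204,0.043,0.21,0,0.093]]]'
python3 - <<'E'
from h import *
tcp(); crop("side","side2",180,340,60,280,2.7); crop("top","top2",110,340,100,260,3.4)
E
```

```text
clock: 3.6
tool_pos: [0.6169, -0.1713, 0.0781]
orientation: [-2.042, -2.385, 0.002]
wrist_force: [0.8, 0.3, 0.5]
gripper_width: 1.001
clk 3.6 tcp jig [2.279e-01 2.000e-04] z 0.0781 tool x,y,z world [[-0.154, 0.988, 0.0], [0.988, 0.154, -0.002], [-0.002, 0.0, -1.0]] tooly-in-jig [0.001 1.   ] F [0.8 0.3 0.5]
```

View pics/side2.png

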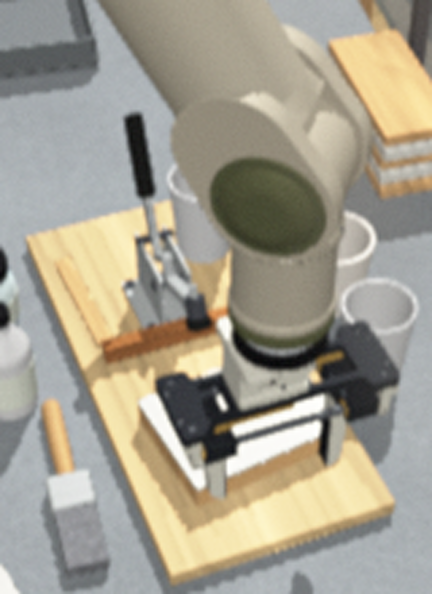

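View pics/top2.png

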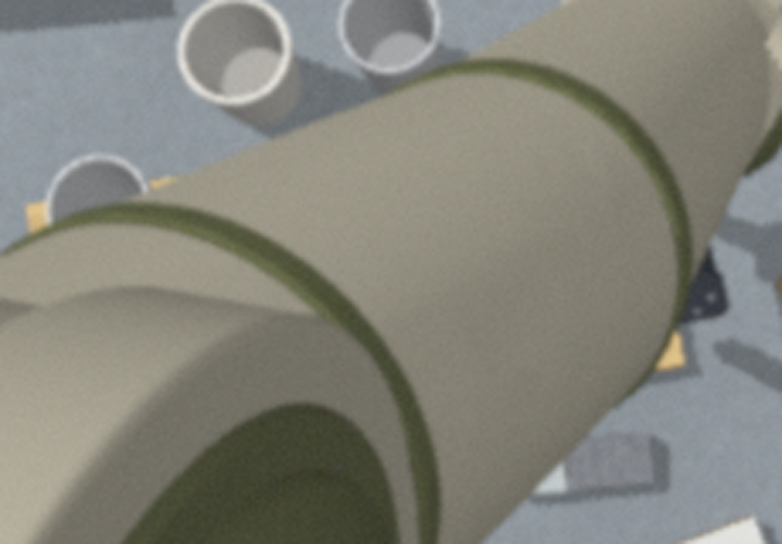

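Side view: fingers are open on the panel's far side, at (215,480) and (335,440), clear of its edge. Next: lower and push.

```bash
python3 -m handwheel '[[[0,0,0.02,0,0.093],[0,0,0.046,0,0.093],[0,0,0.046,0,0.093],[0,0,0.046,0,0.093],[0.01,0,0.046,0,0.093],[0.02,0,0.046,0,0.093],[0.028,0,0.046,0,0.093],[0.036,0,0.046,0,0.093],[0.044,0,0.046,0,0.093],[0.052,0,0.046,0,0.093],[0.06,0,0.046,0,0.093],[0.068,0,0.046,0,0.093],[0.076,0,0.046,0,0.093],[0.084,0,0.046,0,0.093],[0.088,0,0.046,0,0.093],[0.088,0,0.046,0,0.093]]]'
python3 - <<'E'
from h import *
tcp(); crop("side","side3",180,340,60,280,2.7)
E
```

```text
clock: 5.03
tool_pos: [0.6033, -0.0823, 0.0324]
orientation: [-2.04, -2.387, -0.0]
wrist_force: [0.1, -0.1, 0.9]
gripper_width: 1.002
clk 5.03 tcp jig [0.1378 0.0005] z 0.0324 tool x,y,z world [[-0.156, 0.988, 0.001], [0.988, 0.156, -0.001], [-0.001, 0.001, -1.0]] tooly-in-jig [-0.001  1.   ] F [ 0.1 -0.1  0.9]
```

View pics/side3.png

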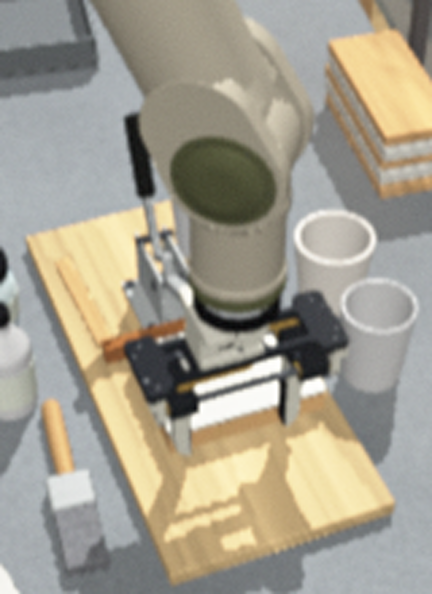

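```bash
python3 -m handwheel '[[[0.002,0,0,0,0.093],[0.004,0,0,0,0.093],[0.006,0,0,0,0.093],[0.008,0,0,0,0.093],[0.008,0,0,0,0.093]]]'; python3 -m handwheel '[[[0.001,0,0,0,0.093],[0.002,0,0,0,0.093],[0.002,0,0,0,0.093]]]'
```

```text
clock: 5.5
tool_pos: [0.6023, -0.0758, 0.0325]
orientation: [-2.042, -2.387, 0.0]
wrist_force: [0.4, -0.1, -0.3]
gripper_width: 1.0
clock: 5.75
tool_pos: [0.6021, -0.0742, 0.0327]
orientation: [-2.043, -2.387, -0.0]
wrist_force: [0.0, 0.6, 0.3]
gripper_width: 0.997
```

```bash
python3 -m handwheel '[[[0.001,0,0,0,0.093],[0.002,0,0,0,0.093]]]'; python3 -m handwheel '[[[0.001,0,0,0,0.093],[0.002,0,0,0,0.093]]]';python3 - <<'E'
from h import *
tcp(); im=crop("side","side4",210,330,130,270,4.2)
E
```

```text
clock: 5.92
tool_pos: [0.6019, -0.0724, 0.0327]
orientation: [2.043, 2.386, -0.0]
wrist_force: [-0.1, -0.8, -1.0]
gripper_width: 1.002
clock: 6.08
tool_pos: [0.6017, -0.0704, 0.0327]
orientation: [2.043, 2.386, 0.0]
wrist_force: [1.2, -4.6, 0.0]
gripper_width: 0.999
clk 6.08 tcp jig [0.1259 0.0007] z 0.0327 tool x,y,z world [[-0.154, 0.988, -0.0], [0.988, 0.154, 0.0], [0.0, -0.0, -1.0]] tooly-in-jig [0. 1.] F [ 1.2 -4.6  0. ]
```

View pics/side4.png

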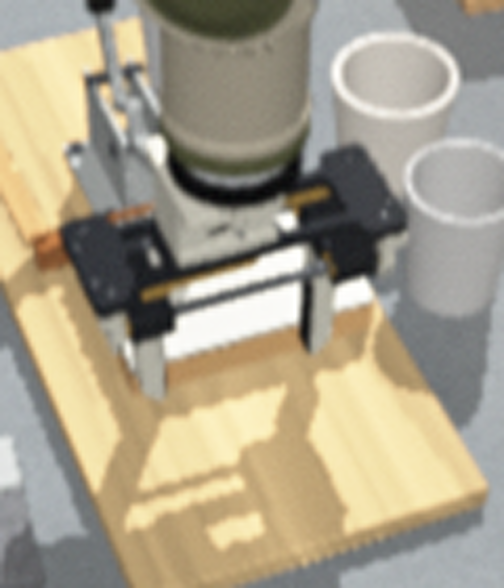

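```bash
python3 -m handwheel '[[[0.001,0,0,0,0.093],[0.001,0,0,0,0.093]]]'; python3 -m handwheel '[[[0.001,0,0,0,0.093],[0.001,0,0,0,0.093],[0.001,0,0,0,0.093]]]'
```

```text
clock: 6.3
tool_pos: [0.6017, -0.0704, 0.0328]
orientation: [2.042, 2.385, -0.001]
wrist_force: [1.5, -5.1, -0.9]
gripper_width: 0.998
clock: 6.55
tool_pos: [0.6018, -0.0704, 0.0329]
orientation: [2.042, 2.384, -0.001]
wrist_force: [1.0, -7.4, -0.8]
gripper_width: 1.0
```

```bash
python3 -m handwheel '[[[0.002,0,0,0,0.093],[0.004,0,0,0,0.093],[0.004,0,0,0,0.093]]]'
python3 - <<'E'
from h import *
tcp(); print(manip.observe()['moment'])
E
```

```text
clock: 6.8
tool_pos: [0.6022, -0.0702, 0.0335]
orientation: [2.039, 2.379, -0.004]
wrist_force: [1.9, -17.1, 0.2]
gripper_width: 0.995
clk 6.8 tcp jig [0.1257 0.0013] z 0.0335 tool x,y,z world [[-0.153, 0.988, -0.008], [0.988, 0.153, 0.003], [0.005, -0.007, -1.0]] tooly-in-jig [0.002 1.   ] F [  1.9 -17.1   0.2]
[-4.03935302 -0.40355888  0.99083784]
```

```bash
python3 -m handwheel '[[[-0.004,0,0,0,0.093],[-0.01,0,0,0,0.093],[-0.03,0,0,0,0.093],[-0.05,0,0,0,0.093],[-0.05,0,-0.04,0,0.093],[-0.05,0,-0.08,0,0.093],[-0.05,0,-0.12,0,0.0],[-0.05,0,-0.16,0,0.0],[-0.08,0,-0.2,0,0.0],[-0.12,0,-0.22,0,0.0],[-0.16,0,-0.22,0,0.0],[-0.2,0,-0.22,0,0.0],[-0.2,0,-0.22,0,0.0]]]'
python3 - <<'E'
from h import *
tcp(); crop("side","side5",180,340,90,280,3.1);crop("top","top5",110,320,120,250,3.8)
E
```

```text
clock: 7.88
tool_pos: [0.6308, -0.2698, 0.2541]
orientation: [2.048, 2.377, -0.003]
wrist_force: [-1.2, -0.9, -0.5]
gripper_width: 0.551
clk 7.88 tcp jig [ 0.3273 -0.0014] z 0.2541 tool x,y,z world [[-0.148, 0.989, -0.004], [0.989, 0.148, 0.001], [0.002, -0.004, -1.0]] tooly-in-jig [0.007 1.   ] F [-1.2 -0.9 -0.5]
```

View pics/side5.png

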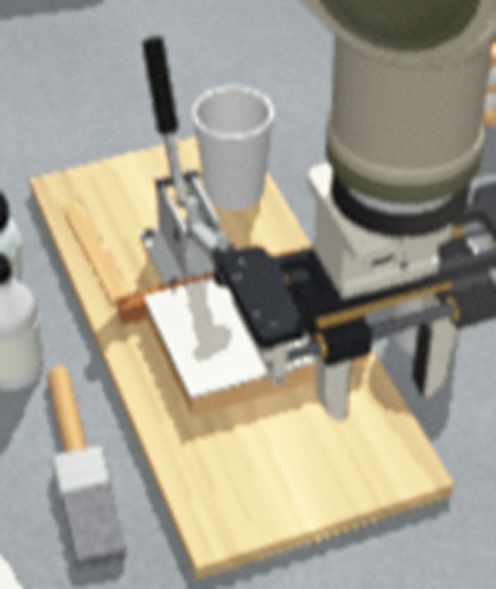

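View pics/top5.png

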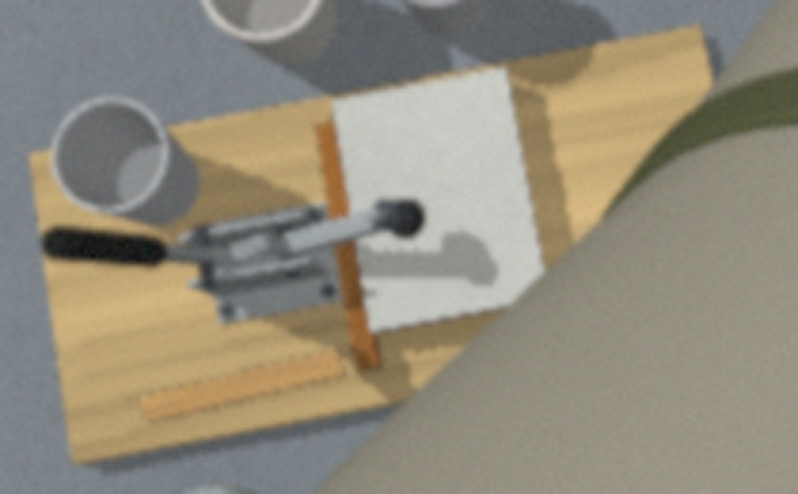

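Run:
```python
from h import *
tc=lambda a:np.array(a)/3.8+[110,120]
P=ray("top",tc([[332,98],[508,66],[370,334]]),.048)
a,t,r=fit([[-.06,.08],[.06,.08],[-.06,-.08]],P);print("panel jig",w2j(t),a-JA,r*1e3)
for f in (-.1,0,.1):
  th=np.radians(72)-f
  for s in (.045,.13):
    x,y=j2w(-.09-s*np.cos(th),0);p=[x,y,.088+s*np.sin(th)]; print(f,s,((proj("top",p)-[110,120])*3.8).round(),((proj("side",p)-[180,90])*3.1).round())
th=1.15
x,y=j2w(-.105,0.0); print(delta([x,y,.30]))
```

```text
panel jig [0.05796919 0.01609116] -0.002416022644819771 [[ 0.81948654  0.29635557]
 [ 0.6876463  -0.51979842]
 [-1.50713284  0.22344285]]
-0.1 0.045 [[172. 246.]] [[169. 136.]]
-0.1 0.13 [[ 91. 229.]] [[158.  47.]]
0 0.045 [[165. 248.]] [[167. 134.]]
0 0.13 [[ 71. 235.]] [[153.  42.]]
0.1 0.045 [[159. 249.]] [[166. 133.]]
0.1 0.13 [[ 52. 240.]] [[149.  38.]]
[ 0.42678444 -0.00114132 -0.0475201 ]
```

The panel is home: jig x about 58 mm, askew -0.002 rad, and the top view shows its edge (335–370, 98–334) flush on the fence. The handle is still open. Next: approach it from the panel side with the fingers shut.

```bash
python3 -m handwheel '[[[0,0,-0.04,0,0],[0.03,0,-0.05,0,0],[0.402,-0.003,-0.05,0,0],[0.402,-0.003,-0.05,0,0],[0.402,-0.003,-0.05,0,0],[0.402,-0.003,-0.05,0,0],[0.402,-0.003,-0.05,0,0],[0.402,-0.003,-0.05,0,0],[0.402,-0.003,-0.05,0,0],[0.402,-0.003,-0.05,0,0],[0.402,-0.003,-0.05,0,0],[0.402,-0.003,-0.05,0,0],[0.402,-0.003,-0.05,0,0],[0.402,-0.003,-0.05,0,0]]]'
python3 - <<'E'
from h import *
tcp(); x,y=j2w(-.075,-.003); print(delta([x,y,.18])); crop("side","side6",160,340,40,230,3.1)
E
```

```text
clock: 9.15
tool_pos: [0.5653, 0.1358, 0.3023]
orientation: [-2.039, -2.389, 0.001]
wrist_force: [0.1, -0.7, -0.8]
gripper_width: 0.005
clk 9.15 tcp jig [-0.0835 -0.0033] z 0.3023 tool x,y,z world [[-0.157, 0.988, 0.0], [0.988, 0.157, -0.001], [-0.001, -0.0, -1.0]] tooly-in-jig [-0.002  1.   ] F [ 0.1 -0.7 -0.8]
[-0.00853566  0.00039596  0.12232695]
```

View pics/side6.png

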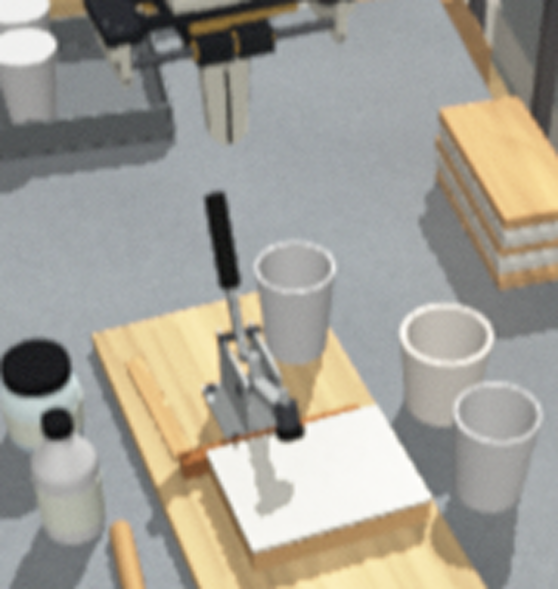

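```bash
python3 -m handwheel '[[[-0.01,0,0.02,0,0],[-0.01,0,0.05,0,0],[-0.01,0,0.08,0,0],[-0.01,0,0.11,0,0],[-0.01,0,0.118,0,0],[-0.01,0,0.118,0,0]]]'
python3 - <<'E'
from h import *
tcp(); crop("side","side7",160,340,40,230,3.1)
E
```

```text
clock: 9.7
tool_pos: [0.5669, 0.1233, 0.1829]
orientation: [-2.044, -2.383, 0.006]
wrist_force: [-0.4, -1.3, 0.5]
gripper_width: 0.004
clk 9.7 tcp jig [-0.071  -0.0037] z 0.1829 tool x,y,z world [[-0.152, 0.988, -0.001], [0.988, 0.152, -0.004], [-0.004, -0.002, -1.0]] tooly-in-jig [0.002 1.   ] F [-0.4 -1.3  0.5]
```

View pics/side7.png

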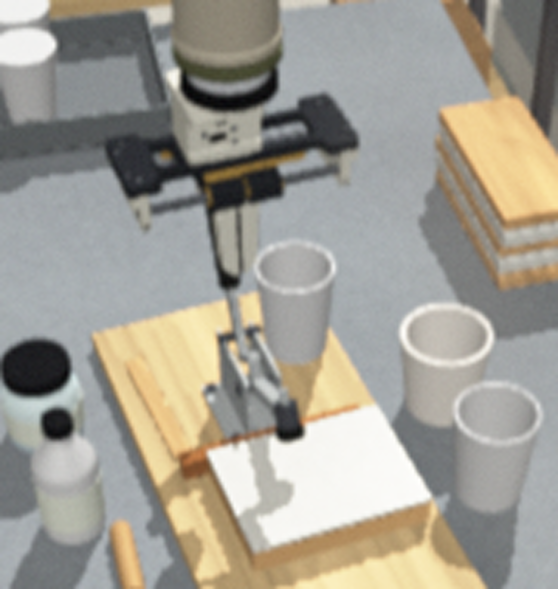

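```bash
python3 -m handwheel '[[[0.012,0,0,0,0],[0.024,0,0,0,0],[0.034,0,0,0,0],[0.043,0,0,0,0],[0.049,0,0.002,0,0],[0.055,0,0.004,0,0],[0.061,0,0.008,0,0],[0.066,0,0.011,0,0],[0.072,0,0.015,0,0],[0.077,0,0.019,0,0],[0.082,0,0.024,0,0],[0.087,0,0.029,0,0],[0.091,0,0.034,0,0],[0.091,0,0.034,0,0]]]'
python3 - <<'E'
from h import *
tcp(); crop("side","side8",160,340,40,230,3.1)
E
```

```text
clock: 10.92
tool_pos: [0.5535, 0.2155, 0.1495]
orientation: [-2.041, -2.387, 0.001]
wrist_force: [0.1, 0.2, 0.4]
gripper_width: 0.005
clk 10.92 tcp jig [-0.1641 -0.0026] z 0.1495 tool x,y,z world [[-0.155, 0.988, -0.0], [0.988, 0.155, -0.001], [-0.001, -0.0, -1.0]] tooly-in-jig [-0.001  1.   ] F [0.1 0.2 0.4]
```

View pics/side8.png

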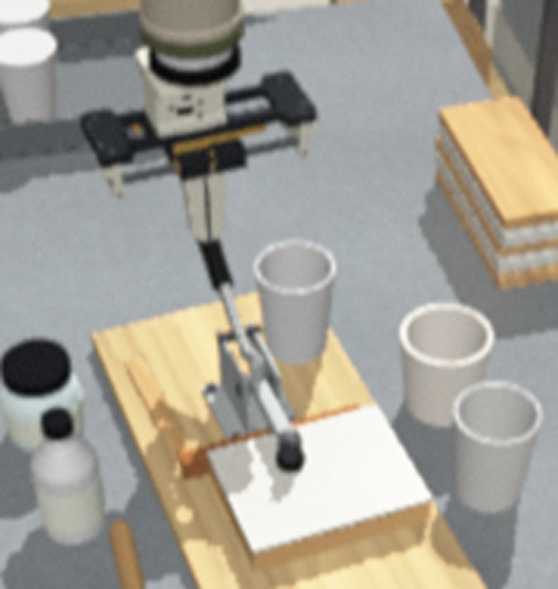

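```bash
python3 -m handwheel '[[[0.002,0,0.004,0,0],[0.004,0,0.008,0,0],[0.006,0,0.012,0,0],[0.009,0,0.017,0,0],[0.011,0,0.022,0,0],[0.013,0,0.027,0,0],[0.014,0,0.031,0,0],[0.015,0,0.035,0,0],[0.015,0,0.035,0,0]]]'
python3 - <<'E'
from h import *
tcp(); crop("side","side9",160,340,40,230,3.1)
E
```

```text
clock: 11.72
tool_pos: [0.551, 0.2293, 0.1145]
orientation: [-2.042, -2.386, 0.003]
wrist_force: [0.8, 0.5, 0.4]
gripper_width: 0.006
clk 11.72 tcp jig [-0.1781 -0.003 ] z 0.1145 tool x,y,z world [[-0.154, 0.988, -0.001], [0.988, 0.154, -0.002], [-0.002, -0.001, -1.0]] tooly-in-jig [0. 1.] F [0.8 0.5 0.4]
```

View pics/side9.png

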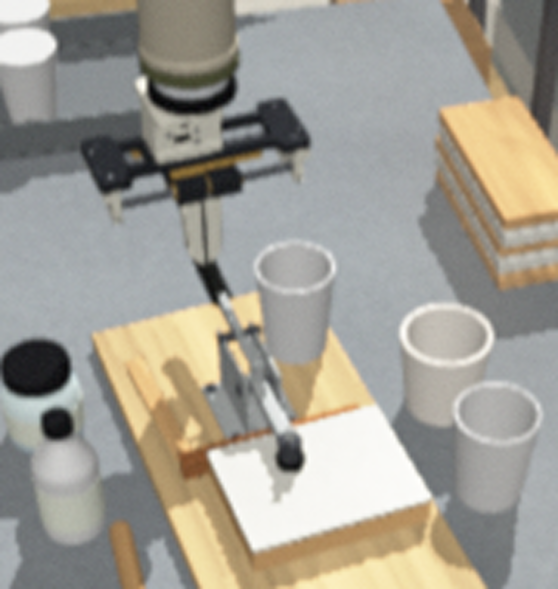

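```bash
python3 -m handwheel '[[[0,0,0.0015,0,0],[0,0,0.003,0,0],[0,0,0.003,0,0]]]';python3 -m handwheel '[[[0,0,0.0015,0,0],[0,0,0.003,0,0],[0,0,0.003,0,0]]]'
```

```text
clock: 12.02
tool_pos: [0.5516, 0.2294, 0.1125]
orientation: [2.043, 2.387, -0.0]
wrist_force: [-0.6, -0.1, -0.2]
gripper_width: 0.007
clock: 12.27
tool_pos: [0.5516, 0.2295, 0.1094]
orientation: [-2.043, -2.387, 0.0]
wrist_force: [-0.4, 0.5, 0.1]
gripper_width: 0.003
```

```bash
python3 -m handwheel '[[[0,0,-0.02,0,0],[0,0,-0.05,0,0],[0,0,-0.09,0,0],[0,0,-0.13,0,0],[0,0,-0.17,0,0],[0,0,-0.2,0,0],[0.04,0,-0.2,0,0],[0.08,0,-0.2,0,0],[0.12,0,-0.2,0,0],[0.16,0,-0.2,0,0],[0.2,0,-0.2,0,0],[0.24,0,-0.2,0,0],[0.28,0,-0.2,0,0],[0.28,0,-0.2,0,0],[0.28,0,-0.2,0,0],[0.28,0,-0.2,0,0]]]'
python3 - <<'E'
from h import *
tcp(); im=crop("side","side10",160,340,90,280,3.1);im=crop("top","top10",100,320,100,260,3.6)
for f in (.9,1.0,1.08,1.15):
  th=np.radians(72)-f
  for s in (.045,.13):
    x,y=j2w(-.09-s*np.cos(th),0);p=[x,y,.088+s*np.sin(th)]; print(f,s,((proj("top",p)-[100,100])*3.6).round(),((proj("side",p)-[160,90])*3.1).round())
E
```

```text
clock: 13.6
tool_pos: [0.5086, 0.5054, 0.3093]
orientation: [2.042, 2.386, -0.001]
wrist_force: [0.7, 0.2, 0.3]
gripper_width: 0.007
clk 13.6 tcp jig [-0.4574 -0.0022] z 0.3093 tool x,y,z world [[-0.154, 0.988, -0.001], [0.988, 0.154, -0.0], [0.0, -0.001, -1.0]] tooly-in-jig [0. 1.] F [0.7 0.2 0.3]
0.9 0.045 [[163. 320.]] [[221. 138.]]
0.9 0.13 [[ 25. 337.]] [[192.  62.]]
1.0 0.045 [[164. 322.]] [[220. 141.]]
1.0 0.13 [[ 27. 340.]] [[191.  70.]]
1.08 0.045 [[164. 322.]] [[220. 144.]]
1.08 0.13 [[ 31. 343.]] [[191.  77.]]
1.15 0.045 [[165. 323.]] [[220. 146.]]
1.15 0.13 [[ 35. 345.]] [[191.  84.]]
```

View pics/side10.png

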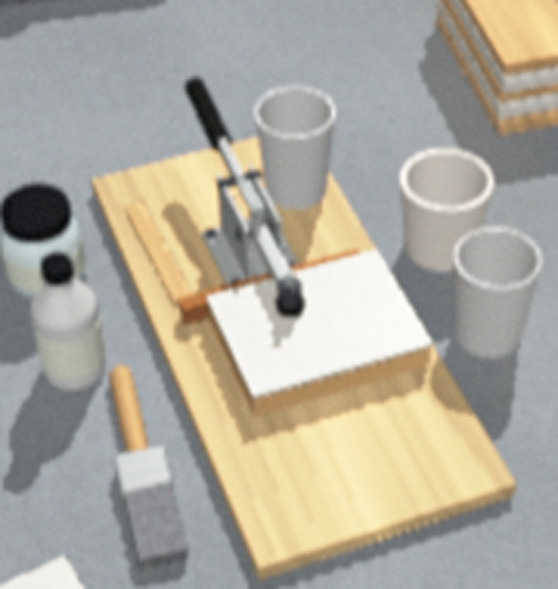

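View pics/top10.png

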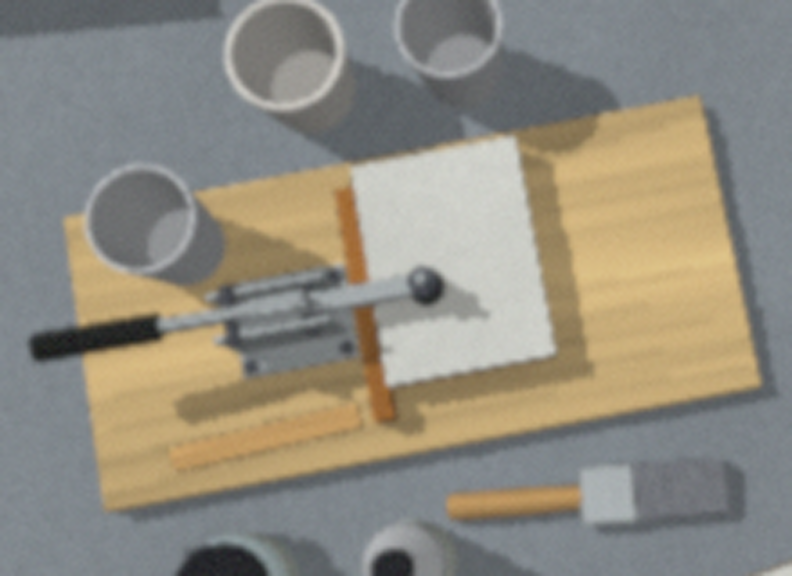

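Run:
```python
from h import *
tc=lambda a:np.array(a)/3.6+[100,100]
P=ray("top",tc([[351,168],[518,137],[555,353],[388,386]]),.048)
a,t,r=fit([[-.06,.08],[.06,.08],[.06,-.08],[-.06,-.08]],P);print("panel jig",w2j(t),a-JA,(r*1e3).round(1).tolist())
x,y=j2w(.04,0)
for z in(.048,.07): print(z,(proj("top",[x,y,z])-100)*3.6,(proj("side",[x,y,z])-[160,90])*3.1)
print(np.abs(manip.observe()['joint_vel']).max())
print(manip.sign_off())
```

```text
panel jig [0.05815118 0.01582014] -0.0006650440573552352 [[-1.1, 0.1], [-1.0, -0.9], [1.6, 1.3], [0.5, -0.4]]
0.048 [[431.1803752  286.24336377]] [[287.46203049 309.68488751]]
0.07 [[426.97242215 281.04772742]] [[287.10779858 291.91107862]]
0.007364605029372179
the job is handed in; nothing more can be done
None
```

The panel is home against the fence, the clamp is locked shut on it, and the job is handed in; no verdict is reported. I slid the middle-sized panel on the board home with the open fingers. Then I shut the fingers and pushed the handle from the panel side and down past its dead point. Last, I lifted the arm clear, well before the 53 s limit (clock about 13.7 s).

**Last checks, from the pictures after letting go:**
- **Panel:** jig x is about 58 mm and it is 0.001 rad askew. That is 2 mm under the true home value, so it is within calibration error. It sits about 16 mm off centre along the fence, which no criterion covers.
- **Handle:** its tip lies where it should for 1.15 rad, the stop. The fingers met no force at about 109 mm height, so it had gone down by itself.
- **Pad:** it shows where the shut position should be, on the panel. I had no way to measure its pressing force, so I inferred that from the handle being at its stop.
- **Bystanders:** both cups, the pot, the jar and the bottle are still standing.

**One reading that disagreed:** while I seated the panel at 17 N, the wrist moment suggested that one finger carried most of the load. The panel still measured square in both later checks.

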